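Seat the keyed drive collar on the spindle sander

ROBOT

A 7-joint arm with a two-finger parallel gripper is mounted at the origin on the work surface. World frame = base frame: x ahead of the robot, y to its left, z up, the work surface at z = 0. Lengths are in m, angles in rad, forces in N, time in s.
With the tool pointing down it reaches from about 0.4 to 0.9 m from the base axis. Payload 5.6 kg.
Tool frame: the origin (TCP) lies at the very end of the fingers, on their centre line; the grasp point (between the pads) lies manip.tcp_to_grasp behind it (manip.tcp_to_grasp is the distance from the TCP to the grasp point, in m); z points along the fingers, y is the line along which they close (so a half turn about z gives the same grasp; the last joint's range is limited). The gripper opens to 92 mm and grips with 3 to 60 N. Pads are 20 mm wide; open, the fingers measure 128 mm over their backs; the gripper's body (75 mm by 189 mm) begins 69 mm behind the grasp point.
Start: joints at [-1.19, 0.468, -0.012, 1.603, 0.006, 1.071, -0.056], TCP at [0.267, 0.592, 0.215] pointing down, gripper open.
Joint ranges: [-2.53, 2.53], [-0.31, 2.02], [-1.57, 1.55], [0.28, 2.44], [-1.29, 4.43], [0.15, 1.84], [-2.92, 2.92]. Speed limits (rad/s): [2.57, 2.57, 3.14, 3.14, 3.14, 3.14, 3.14].

INTERFACE

Orientations are given as a unit quaternion [w, x, y, z].
In Python, from station import manip gives the robot as it stands. The module is installed in compiled form; this text tells all that it offers.
- The arm moves only by the tool apply_moves, never from a script. Its argument "steps" is a list of rows, each a list of 2 entries, a list of its own where there are three numbers: the shift along the tool's x, y, z in mm, then the turn about the tool's z in degrees. A call has 1 to 20 rows; each row is the pose to reach, as a shift and turn from the pose commanded when the call began, along the tool's axes at that moment; what a row does not reach only later rows make up. A row lasts 1/10 s, in which the tool goes at most 50 mm and 8.59 degrees, less where a joint would pass 70% of its speed; a pose out of reach is approached as far as the arm can. A call with a gripper value outside its range is refused whole. "grip" is the opening, from 0 (shut) to 1 (fully open), set as the call begins (left out, the last holds). The fingers move at their own pace and stop on an object; the grip force is fixed at half the most. Time passes only in rows, so rows that repeat a pose let the fingers close. It gives the time, the measured TCP pose, the force, the opening and the grip force at its end, in the units of the state.
- manip.get_state(): the state, without advancing time (a new reading comes with each control period).
- manip.get_image(name): name is "side" or "top" or "wrist"; returns (picture, depth): 400x640x3 uint8, red, green, blue; 400x640 float32, m along the optical axis (not along the pixel's ray), 0 where there is no reading.
- manip.get_calibration(name): a dict with "K" (3x3 intrinsics, pixels), "extrinsics" (4x4, takes a point from camera to world coordinates); the wrist camera has in their place "hand_eye" (4x4, takes a point from camera to tool coordinates, whose origin is the TCP and whose axes are the flange's). Camera axes: x right, y down, z forward; pixel columns grow to the right and rows downward; lengths in m; the calibration is good to about 2 mm. A picture is of the moment at which its call begins: read the wrist's pose just before it. get_calibration takes no time and is no camera call.
- manip.close_job(): hands the job in; it is judged then, once.
The state is a dict: "clock": time; "qpos": joint angles; "qd": joint speeds; "joint_efforts": joint torques, N m; "ee_pos": TCP position; "ee_rot": TCP orientation; "wrist_force": force on the tool from outside, world axes, zero at the start; "ft_torque": the same for the moment, N m; "opening": finger opening in m; "gripper_force": force on a finger pad.
Only numpy, scipy, OpenCV 4.12 (cv2) and the standard library are available. Lean on these libraries where they do the work, as an engineer would, in place of code of your own. Each camera call takes 0.05 s, during which the arm holds its last target. There are 200 camera calls.

TASK

Put the brass drive collar over the spindle of the little green sander, turn it under light pressure until its red tab drops into the spindle's keyway, and press it gently fully home on the shoulder. Then let go of it and leave the other things on the table where they are.

Things in the scene. Friction and masses are not known exactly. Their poses are not given: they have to be found in the camera images.
- collar_center (a point): Brass drive collar: loose octagonal ring, 52 mm across flats, 44 mm high, about 0.26 kg, standing upright on the table. This point is its centre, on the axis, 22 mm above its underside; z is the axis (up). Flats face its +-x, +-y and the diagonals; grip any opposite pair. Octagonal through bore 38 mm across flats, its lower mouth widened to 44 mm over 5 mm as a lead-in.
- collar_tab (a point): The collar's one red tab, 8 mm wide, standing into the bore on the collar's +x side to 13.5 mm from the axis. It runs from 12 mm above the underside up to the top, where it shows from above as a red bar. This point: middle of the tab's top, 17 mm from the axis, 44 mm above the underside. Axes as the collar's.
- spindle_seat (a point): Centre, on the vertical spindle's axis, of the shoulder the collar must sit on (disc 52 mm across, 10 mm above the sander's table), at its unloaded level; z up, x and y as the sander's. The spindle floats on a spring: from about 4.5 N on it yields straight down, 1 mm more per 1 N, up to 10 mm, then is solid; unloaded it springs back. Over 25 N between collar and sander harms the bearing.
- journal_top (a point): On the axis, top of the 36 mm diameter journal, 26 mm above the shoulder; axes as the sander's. One keyway, a slot 9.5 mm wide cut in to 11.5 mm from the axis, runs its whole height, open on top (a notch from above). Where it points is not measured: somewhere 0.3 to 1.6 rad counter-clockwise (seen from above) from the sander's +x. The spindle does not turn (brake on).
- spindle_tip (a point): Bevelled tip of the 20 mm diameter pilot above the journal, 54 mm above the shoulder. With the tab not over the keyway the collar stops with its underside 14 mm above the shoulder. When turned under load until the tab finds the keyway, the spindle jumps up and the push falls away; then the collar goes down to the shoulder.
- machine: Green hobby spindle sander, fixed on the table, 190 (x) by 160 (y) mm, its aluminium table 80 mm above the bench; origin at the centre of its underside, below the spindle; front with switch faces -x.
- drum_center (a point): Bystander: terracotta-coloured sanding sleeve, 52 mm diameter, 70 mm high, standing; its centre.
- offcut_center (a point): Bystander: pale wood offcut 45 x 70 x 32 mm; its centre.
- house_center (a point): Bystander: small wooden model house, 56 x 50 mm, about 65 mm high; this point is 20 mm above its underside.
Mind the look-alikes: they are no part of the job. Leave any purple or turquoise look-alike of the part that bears collar_center alone.

How it is judged:
On the way:
1. the collar is on the spindle, not yet down in place (horizontal distance between collar_center and spindle_seat below 0.006 m and z of collar_center in the frame of spindle_seat between 0.026 and 0.06 m), for 0.1 s.
At the end, for the whole second after the job is handed in: The collar sits fully home on the spindle's shoulder, its tab in the keyway: its centre within 4 mm of the spindle axis and 19 to 24 mm above the shoulder's unloaded level, upright within 0.08 rad, at rest and released (horizontal distance between collar_center and spindle_seat below 0.004 m and z of collar_center in the frame of spindle_seat between 0.019 and 0.024 m and angle between collar_center's own z axis and vertical below 0.08 rad and linear speed of collar below 0.02 m/s); the robot touches nothing.
It fails at once if more than 25 N between the collar and the sander or its spindle (contact force between collar and machine above 25 N).
It fails at once if a bystander is moved by more than 25 mm (distance of any of drum_center, offcut_center, house_center from where it was at the start of the episode above 0.025 m).
It also fails if it takes over 64 s, if anything falls off the work surface, if the arm or the gripper's body presses on something with over 40 N, if the wrist force passes 120 N, or if a joint passes its speed limit or range.

## Working session

There is one attempt and no reset: what is moved stays moved. The work goes in short steps, Python scripts to look and compute and a tool call to move; the robot and the scene stay as the last step left them, time stands still between calls to the robot, and variables do not carry over. Pictures are saved under pics/ and viewed, at most 10 in all, crops included, and the job is handed in when it is done.

Besides the shell and the picture viewer there is one more tool, called after "Request:" as name(argument=value, ...) on one line, values as JSON. apply_moves: Moves the arm, as the interface text tells. Its arguments: {"type":"object","properties":{"steps":{"type":"array","items":{"type":"array"}},"grip":{"type":"number"}},"required":["steps"]}

```bash
mkdir -p pics; cat > h.py <<'E'
import numpy as np, cv2
from station import manip
from scipy.spatial.transform import Rotation as R
def T_tool(s):
    q=s['ee_rot']; T=np.eye(4); T[:3,:3]=R.from_quat([q[1],q[2],q[3],q[0]]).as_matrix(); T[:3,3]=s['ee_pos']; return T
def grab(n):
    s=manip.get_state(); p,d=manip.get_image(n); c=manip.get_calibration(n)
    E=c['extrinsics'] if n!='wrist' else T_tool(s)@np.array(c['hand_eye'])
    return p,d,np.array(c['K']),np.array(E)
def save(p,f): cv2.imwrite('pics/'+f,cv2.cvtColor(p,cv2.COLOR_RGB2BGR))
def ray(u,v,K,E,z):
    r=E[:3,:3]@np.linalg.solve(K,[u,v,1.]); o=E[:3,3]; return o+r*(z-o[2])/r[2]
def cloud(d,K,E):
    v,u=np.indices(d.shape); P=np.stack([(u-K[0,2])/K[0,0]*d,(v-K[1,2])/K[1,1]*d,d],-1)
    return P@E[:3,:3].T+E[:3,3]
E
python3 - <<'E'
from h import *
for n in ['top','side']:
    p,d,K,E=grab(n); save(p,n+'0.png'); np.savez('/tmp/'+n+'0.npz',p=p,d=d,K=K,E=E); print(n,K.round(1).tolist(),E.round(3).tolist())
s=manip.get_state(); print(s, manip.tcp_to_grasp, T_tool(s).round(3))
E
```

```text
top [[412.4, 0.0, 321.1], [0.0, 412.4, 198.5], [0.0, 0.0, 1.0]] [[0.096, -0.974, 0.207, 0.406], [-0.995, -0.095, 0.016, 0.083], [0.004, -0.208, -0.978, 0.886], [0.0, 0.0, 0.0, 1.0]]
side [[396.4, 0.0, 318.9], [0.0, 396.4, 194.1], [0.0, 0.0, 1.0]] [[-0.742, -0.375, 0.556, 0.099], [-0.67, 0.441, -0.597, 0.54], [-0.022, -0.815, -0.579, 0.585], [0.0, 0.0, 0.0, 1.0]]
{'clock': 0.1, 'qpos': array([-1.18995865,  0.46829689, -0.0115938 ,  1.6035071 ,  0.00601187,
        1.07136081, -0.05628772]), 'qd': array([-0.00014046, -0.0018244 , -0.00059348, -0.0032379 , -0.00143464,
       -0.00027253,  0.000619  ]), 'joint_efforts': array([ 5.50300920e-04, -5.21645737e+01, -1.26509820e-02, -2.44366443e+01,
       -5.67878690e-02,  1.40930648e-02,  5.20394633e-05]), 'ee_pos': array([0.26718253, 0.59199815, 0.21374065]), 'ee_rot': array([-9.93621694e-05,  2.10362855e-01,  9.77623076e-01, -7.62604914e-04]), 'wrist_force': array([0.08953077, 0.09487156, 0.89737084]), 'ft_torque': array([0.03043928, 0.00753722, 0.00463887]), 'gripper_force': 0.0, 'opening': 0.09213531668395294} 0.0187 [[-0.911  0.411 -0.001  0.267]
 [ 0.411  0.911 -0.001  0.592]
 [-0.    -0.002 -1.     0.214]
 [ 0.     0.     0.     1.   ]]
```

View pics/top0.png

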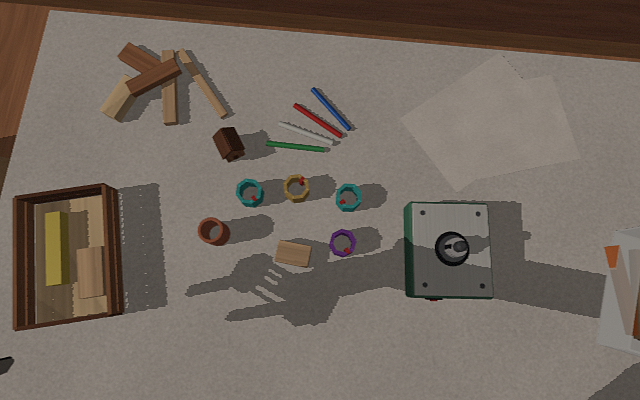

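View pics/side0.png

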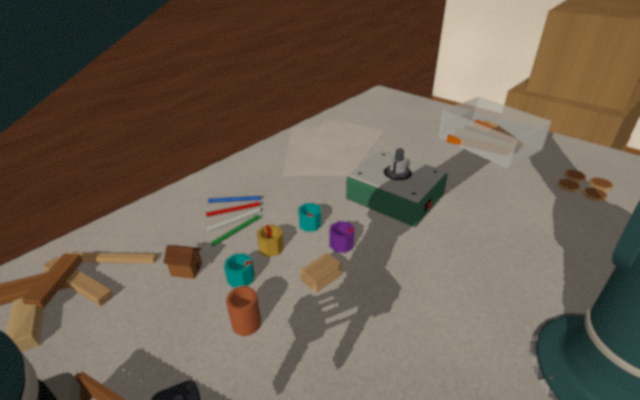

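The top view shows the brass collar at (296,188) with its red tab at about (302,181). Turquoise rings are at (250,193) and (348,197), and the purple one is at (342,243). The sander spindle is at (452,248). The side view shows the same layout, with the spindle at (399,160).

```bash
python3 - <<'E'
from h import *
z=np.load('/tmp/top0.npz'); p,d,K,E=[z[k] for k in 'pdKE']
C=cloud(d,K,E); hsv=cv2.cvtColor(p,cv2.COLOR_RGB2HSV)
print('table z',np.median(C[300:380,420:560,2]))
w=np.s_[165:210,275:320]; c=C[w].reshape(-1,3); h=hsv[w].reshape(-1,3)
m=(c[:,2]>.036)&(c[:,2]<.055); q=c[m]; 
(cx,cy),r=cv2.minEnclosingCircle(q[:,:2].astype(np.float32)); print('collar',cx,cy,r,np.median(q[:,2]),m.sum())
red=((hsv[...,0]<6)|(hsv[...,0]>174))&(hsv[...,1]>170)
ys,xs=np.nonzero(red[w]); print('red px',xs.mean()+275,ys.mean()+165,len(xs), ray(xs.mean()+275,ys.mean()+165,K,E,.044))
# machine: table plate at z~.08
w=np.s_[190:310,395:505]; c=C[w].reshape(-1,3); q=c[(c[:,2]>.07)&(c[:,2]<.086)]
print('plate z',np.median(q[:,2])); rect=cv2.minAreaRect(q[:,:2].astype(np.float32)); print(rect)
for lo,hi in [(.086,.1),(.105,.12),(.125,.16)]:
    q=c[(c[:,2]>lo)&(c[:,2]<hi)]; 
    if len(q): print(lo,len(q),np.median(q,axis=0),cv2.minEnclosingCircle(q[:,:2].astype(np.float32)))
for n,w in dict(drum=np.s_[212:250,192:235],off=np.s_[235:270,270:315],house=np.s_[122:165,208:248],tq1=np.s_[175:210,232:268],tq2=np.s_[180:215,330:366],pur=np.s_[225:262,325:360]).items():
    c=C[w].reshape(-1,3); q=c[c[:,2]>.025]; print(n,q.min(0).round(3),q.max(0).round(3))
E
```

```text
table z 0.000746330054545552
collar 0.6057127118110657 0.15113452076911926 0.02786373905837536 0.04447360956251589 284
red px 301.17857142857144 180.39285714285714 28 [0.61913808 0.14208368 0.044     ]
plate z 0.08056865222388732
((0.5025001764297485, -0.16680261492729187), (0.18931975960731506, 0.1599164456129074), 4.208866596221924)
0.086 268 [ 0.49629648 -0.15529987  0.09086086] ((0.47930872440338135, -0.1621767282485962), 0.04961336404085159)
0.105 175 [ 0.49675861 -0.1608716   0.11628289] ((0.5020252466201782, -0.16687193512916565), 0.018474120646715164)
0.125 121 [ 0.50140224 -0.16429548  0.14186535] ((0.5022647976875305, -0.16677185893058777), 0.01009317021816969)
drum [0.406 0.083 0.025] [0.521 0.334 0.886]
off [0.406 0.083 0.025] [0.492 0.18  0.886]
house [0.406 0.083 0.025] [0.724 0.344 0.886]
tq1 [0.406 0.083 0.025] [0.612 0.276 0.886]
tq2 [0.406 0.013 0.026] [0.623 0.083 0.886]
pur [0.406 0.017 0.026] [0.525 0.083 0.886]
```

Request:
apply_moves(steps=[[[-490, -262, 20], 99.7], [[-490, -262, 20], 99.7], [[-490, -262, 20], 99.7], [[-490, -262, 20], 99.7], [[-490, -262, 20], 99.7], [[-490, -262, 20], 99.7], [[-490, -262, 20], 99.7], [[-490, -262, 20], 99.7], [[-490, -262, 20], 99.7], [[-490, -262, 20], 99.7], [[-490, -262, 20], 99.7], [[-490, -262, 20], 99.7], [[-490, -262, 20], 99.7], [[-490, -262, 20], 99.7], [[-490, -262, 20], 99.7], [[-490, -262, 20], 99.7]], grip=1)

```text
clock: 1.7
ee_pos: [0.6055, 0.1538, 0.1946]
ee_rot: [-0.0, 0.882, 0.471, 0.0]
wrist_force: [-1.0, -0.3, 0.5]
opening: 0.0919
gripper_force: 0.0
```

```bash
python3 - <<'E'
from h import *
s=manip.get_state(); print(s['clock'],s['qpos'].round(3)); print(T_tool(s).round(4))
p,d,K,E=grab('wrist'); save(p,'w1.png'); np.savez('/tmp/w1.npz',p=p,d=d,K=K,E=E)
C=cloud(d,K,E); hsv=cv2.cvtColor(p,cv2.COLOR_RGB2HSV)
near=np.hypot(C[...,0]-.6057,C[...,1]-.1511)<.045
m=near&(C[...,2]>.036)&(C[...,2]<.05); q=C[m]; print('collar',cv2.minEnclosingCircle(q[:,:2].astype(np.float32)),np.median(q[:,2]),m.sum())
hull=cv2.convexHull(q[:,:2].astype(np.float32)*1000); print(cv2.minAreaRect(hull))
red=((hsv[...,0]<6)|(hsv[...,0]>174))&(hsv[...,1]>150)&m
ys,xs=np.nonzero(red); print(len(xs),C[red].mean(0), ray(xs.mean(),ys.mean(),K,E,.044))
E
```

```text
1.7 [-0.67   0.471  0.496  1.714 -0.257  1.022 -0.674]
[[ 5.561e-01  8.311e-01 -4.000e-04  6.055e-01]
 [ 8.311e-01 -5.561e-01  8.000e-04  1.538e-01]
 [ 4.000e-04 -7.000e-04 -1.000e+00  1.946e-01]
 [ 0.000e+00  0.000e+00  0.000e+00  1.000e+00]]
collar ((0.6066969037055969, 0.15104766190052032), 0.02815745212137699) 0.04393180376251277 1009
((606.6001586914062, 151.263916015625), (52.323387145996094, 51.753013610839844), 12.927385330200195)
66 [0.62309142 0.14185237 0.04377822] [0.62311426 0.14190304 0.044     ]
```

View pics/w1.png

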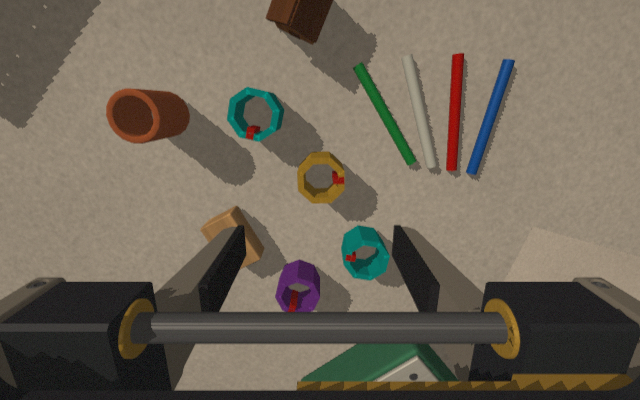

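The wrist view shows the brass collar at (321,177) with its tab at (338,179). It sits clear of its neighbours, so I'm descending to grip it.

Request:
apply_moves(steps=[[[-1.6, 2.3, 50], -1.8], [[-1.6, 2.3, 100], -1.8], [[-1.6, 2.3, 140], -1.8], [[-1.6, 2.3, 165], -1.8], [[-1.6, 2.3, 178], -1.8], [[-1.6, 2.3, 181.5], -1.8], [[-1.6, 2.3, 181.5], -1.8], [[-1.6, 2.3, 181.5], -1.8], [[-1.6, 2.3, 181.5], -1.8]])

```text
clock: 2.65
ee_pos: [0.6083, 0.1499, 0.0147]
ee_rot: [0.0, 0.875, 0.483, 0.001]
wrist_force: [0.3, 0.5, 0.6]
opening: 0.092
gripper_force: 0.0
```

Request:
apply_moves(steps=[[[0, 0, 0], 0], [[0, 0, 0], 0], [[0, 0, 0], 0], [[0, 0, 0], 0], [[0, 0, 0], 0], [[0, 0, 0], 0], [[0, 0, 0], 0], [[0, 0, 0], 0], [[0, 0, 0], 0], [[0, 0, 0], 0]], grip=0)

```text
clock: 3.65
ee_pos: [0.6067, 0.1498, 0.013]
ee_rot: [-0.0, 0.875, 0.483, -0.0]
wrist_force: [-3.7, 2.0, 3.2]
opening: 0.0518
gripper_force: 30.0
```

Request:
apply_moves(steps=[[[0, 0, -20], 0], [[0, 0, -50], 0], [[0, 0, -100], 0], [[0, 0, -150], 0], [[0, 0, -190], 0], [[0, 0, -190], 0], [[0, 0, -190], 0], [[0, 0, -190], 0]])

```text
clock: 4.45
ee_pos: [0.6059, 0.1491, 0.2009]
ee_rot: [-0.0, 0.875, 0.483, -0.002]
wrist_force: [-0.4, -0.0, -4.7]
opening: 0.0516
gripper_force: 30.0
```

```bash
python3 - <<'E'
from h import *
s=manip.get_state(); print(s['clock'],s['qpos'].round(3),s['opening'],s['gripper_force']); print(T_tool(s).round(4))
p,d,K,E=grab('wrist'); save(p,'w2.png'); np.savez('/tmp/w2.npz',p=p,d=d,K=K,E=E,T=T_tool(s))
E
```

```text
4.45 [-0.666  0.465  0.501  1.707 -0.252  1.038 -0.642] 0.05161193941977965 29.999260409676936
[[ 0.5328  0.8462 -0.0032  0.6059]
 [ 0.8462 -0.5328 -0.0014  0.1491]
 [-0.0029 -0.002  -1.      0.2009]
 [ 0.      0.      0.      1.    ]]
```

View pics/w2.png

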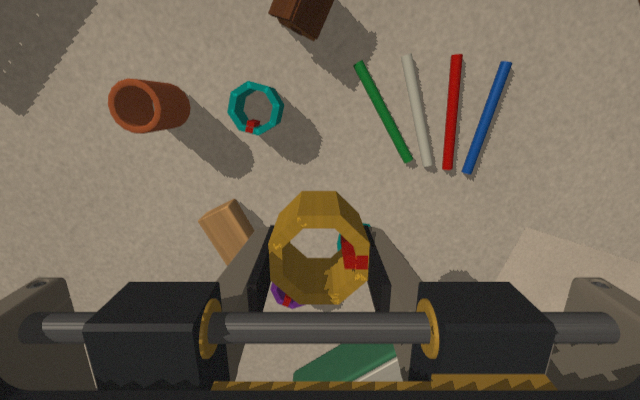

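The wrist view shows the collar gripped square at about (320,250), with the red tab at (355,258) towards tool +y. Next I'm moving past the spindle to look at the keyway.

Request:
apply_moves(steps=[[[-323, 150, -15], -90], [[-323, 150, -15], -90], [[-323, 150, -15], -90], [[-323, 150, -15], -90], [[-323, 150, -15], -90], [[-323, 150, -15], -90], [[-323, 150, -15], -90], [[-323, 150, -15], -90], [[-323, 150, -15], -90], [[-323, 150, -15], -90], [[-323, 150, -15], -90], [[-323, 150, -15], -90], [[-323, 150, -15], -90], [[-323, 150, -15], -90], [[-323, 150, -15], -90]])

```text
clock: 6.0
ee_pos: [0.562, -0.2036, 0.2177]
ee_rot: [-0.0, 0.278, 0.961, -0.0]
wrist_force: [-0.7, -0.8, -3.3]
opening: 0.0516
gripper_force: 30.0
```

```bash
python3 - <<'E'
from h import *
s=manip.get_state(); print(s['clock'],s['qpos'].round(3),s['opening'],s['wrist_force']); print(T_tool(s).round(4))
p,d,K,E=grab('wrist'); np.savez('/tmp/w3.npz',p=p,d=d,K=K,E=E,T=T_tool(s))
save(p,'w3.png'); C=cloud(d,K,E)
near=np.hypot(C[...,0]-.5023,C[...,1]+.1668)<.04
for n,lo,hi in [('sh',.086,.095),('jr',.11,.121),('tip',.139,.15)]:
    m=near&(C[...,2]>lo)&(C[...,2]<hi); q=C[m]; ys,xs=np.nonzero(m)
    if len(q): print(n,len(q),np.median(q[:,2]),cv2.minEnclosingCircle(q[:,:2].astype(np.float32)),xs.mean(),ys.mean())
# collar top, tool frame
Ti=np.linalg.inv(T_tool(s)); L=C@Ti[:3,:3].T+Ti[:3,3]
m=(np.hypot(L[...,0],L[...,1])<.04)&(L[...,2]<-.027)&(L[...,2]>-.038)
hsv=cv2.cvtColor(p,cv2.COLOR_RGB2HSV); h=(hsv[...,0]>15)&(hsv[...,0]<30)&(hsv[...,1]>100)
q=L[m&h]; print(len(q),np.median(q[:,2]),cv2.minAreaRect((q[:,:2]*1000).astype(np.float32)))
p2,d2,K2,E2=grab('top'); np.savez('/tmp/t3.npz',p=p2,d=d2,K=K2,E=E2)
E
```

```text
6.0 [ 0.069  0.379  0.286  1.749 -0.122  1.032  1.406] 0.05162424311397936 [-0.72837716 -0.80846411 -3.30121277]
[[-8.459e-01  5.333e-01 -6.000e-04  5.620e-01]
 [ 5.333e-01  8.459e-01  0.000e+00 -2.036e-01]
 [ 5.000e-04 -3.000e-04 -1.000e+00  2.177e-01]
 [ 0.000e+00  0.000e+00  0.000e+00  1.000e+00]]
sh 1094 0.08991255689573624 ((0.5042338967323303, -0.16805937886238098), 0.026117056608200073) 319.69652650822667 114.47897623400365
jr 736 0.11585681169504414 ((0.5040306448936462, -0.1678527593612671), 0.017952173948287964) 317.58152173913044 117.9741847826087
tip 438 0.1422676890721692 ((0.5038822293281555, -0.16788041591644287), 0.00994027964770794) 318.9178082191781 119.70547945205479
3773 -0.030703005687027607 ((1.8911151885986328, -1.0196685791015625), (52.16754150390625, 52.490177154541016), 44.88835144042969)
```

View pics/w3.png

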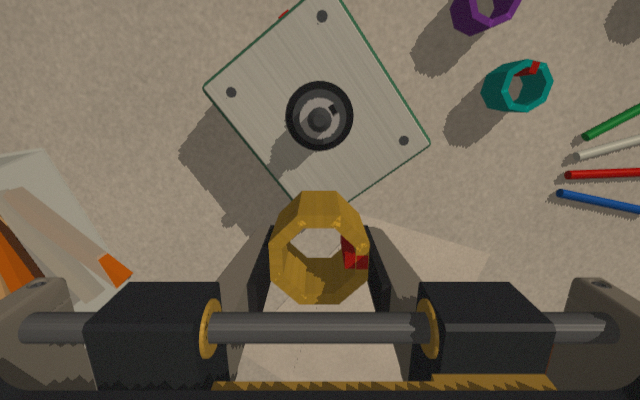

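The wrist view shows the sander at top centre: spindle at (319,118), with the dark keyway notch at about (334,108). The collar is at (320,250).

```bash
python3 - <<'E'
from h import *
z=np.load('/tmp/w3.npz'); p,d,K,E=[z[k] for k in 'pdKE']
c=np.array([.50395,-.1679]); g=cv2.cvtColor(p,cv2.COLOR_RGB2GRAY)
# sample annulus on z=.116
Ei=np.linalg.inv(E)
for a in range(20,140,4):
    o=[]
    for r in (.0125,.014,.0155,.017):
        P=np.array([c[0]+r*np.cos(np.radians(a)),c[1]+r*np.sin(np.radians(a)),.116,1]); q=Ei@P; u=K@(q[:3]/q[2]); o.append(int(g[int(round(u[1])),int(round(u[0]))])); 
    print(a,o)
x=p[75:160,275:365]; cv2.imwrite('pics/c3.png',cv2.cvtColor(cv2.resize(x,None,fx=6,fy=6,interpolation=cv2.INTER_NEAREST),cv2.COLOR_RGB2BGR))
E
```

```text
20 [125, 130, 128, 106]
24 [127, 126, 127, 119]
28 [125, 127, 129, 127]
32 [127, 127, 128, 129]
36 [127, 125, 131, 114]
40 [126, 127, 127, 121]
44 [128, 127, 128, 118]
48 [126, 126, 126, 120]
52 [127, 127, 126, 128]
56 [126, 125, 129, 125]
60 [128, 126, 128, 126]
64 [126, 128, 125, 128]
68 [98, 127, 127, 127]
72 [67, 68, 106, 126]
76 [68, 41, 73, 65]
80 [45, 26, 30, 53]
84 [28, 29, 24, 52]
88 [46, 33, 26, 56]
92 [26, 23, 30, 59]
96 [32, 31, 32, 51]
100 [32, 34, 29, 38]
104 [42, 34, 39, 75]
108 [66, 73, 117, 128]
112 [126, 129, 129, 128]
116 [129, 128, 129, 129]
120 [129, 128, 127, 130]
124 [129, 125, 129, 128]
128 [130, 128, 128, 119]
132 [128, 126, 128, 128]
136 [130, 128, 128, 129]
```

View pics/c3.png

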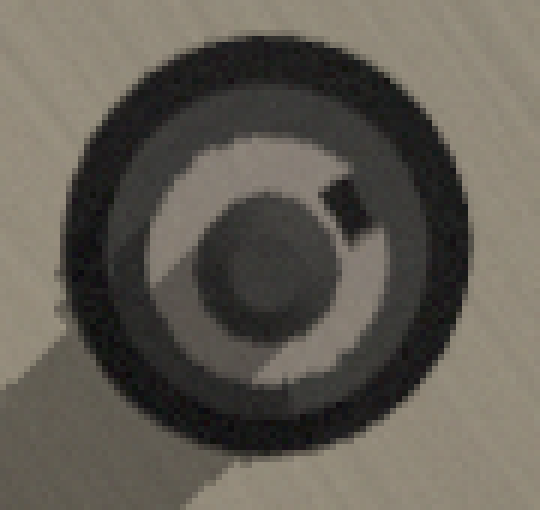

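Request:
apply_moves(steps=[[[35, 0.5, 0], -8], [[66.6, 0.9, 0], -16], [[66.6, 0.9, 0], -20.2], [[66.6, 0.9, 25], -20.2], [[66.6, 0.9, 48], -20.2], [[66.6, 0.9, 48], -20.2], [[66.6, 0.9, 48], -20.2], [[66.6, 0.9, 48], -20.2]])

```text
clock: 6.9
ee_pos: [0.5072, -0.1678, 0.1714]
ee_rot: [0.001, 0.104, 0.995, -0.0]
wrist_force: [0.9, 0.3, -2.8]
opening: 0.0518
gripper_force: 30.0
```

```bash
python3 - <<'E'
from h import *
s=manip.get_state(); T=T_tool(s); print(s['clock'],s['qpos'].round(3)); print(T.round(4))
hs=lambda p:cv2.cvtColor(p,cv2.COLOR_RGB2HSV)
for n in ['top','wrist']:
    p,d,K,E=grab(n); save(p,n+'4.png'); C=cloud(d,K,E); h=hs(p)
    m=(np.hypot(C[...,0]-.504,C[...,1]+.167)<.04)&(C[...,2]>T[2,3]+.025)&(C[...,2]<T[2,3]+.037)&(h[...,0]>15)&(h[...,0]<30)&(h[...,1]>100)
    q=C[m]; print(n,len(q),q[:,2].mean() if len(q) else 0, [np.round(v,1) for v in cv2.minAreaRect((q[:,:2]*1000).astype(np.float32))] if len(q) else '')
    t=(np.hypot(C[...,0]-.504,C[...,1]+.167)<.018)&(C[...,2]>.136)&(C[...,2]<.149); print('tip',t.sum(),C[t].mean(0) if t.any() else '')
E
```

```text
6.9 [ 0.084  0.323  0.208  1.941 -0.085  0.884  1.697]
[[-9.782e-01  2.078e-01  2.100e-03  5.072e-01]
 [ 2.078e-01  9.782e-01 -5.000e-04 -1.678e-01]
 [-2.200e-03 -1.000e-04 -1.000e+00  1.714e-01]
 [ 0.000e+00  0.000e+00  0.000e+00  1.000e+00]]
top 160 0.2024964033230705 [array([ 498.1, -174.2]), array([39.3, 53.5]), np.float64(56.8)]
tip 0 
wrist 4035 0.20162979541268305 [array([ 504.7, -168.4]), array([52.5, 52.6]), np.float64(31.9)]
tip 0
```

Request:
apply_moves(steps=[[[0, 0, 0], 0], [[0, 0, 5], 0], [[0, 0, 10], 0], [[0, 0, 15], 0], [[0, 0, 20], 0], [[0, 0, 25], 0], [[0, 0, 30], 0], [[0, 0, 34], 0], [[0, 0, 37], 0], [[0, 0, 39], 0], [[0, 0, 40], 0], [[0, 0, 40], 0]])

```text
clock: 8.2
ee_pos: [0.5063, -0.1675, 0.1301]
ee_rot: [0.0, 0.104, 0.995, 0.0]
wrist_force: [0.1, 0.3, -3.1]
opening: 0.0516
gripper_force: 30.0
```

Request:
apply_moves(steps=[[[0, 0, 1], 0], [[0, 0, 2], 0], [[0, 0, 3], 0], [[0, 0, 4], 0], [[0, 0, 5], 0], [[0, 0, 5], 0]])

```text
clock: 8.8
ee_pos: [0.5061, -0.1674, 0.1249]
ee_rot: [-0.0, 0.104, 0.995, 0.0]
wrist_force: [0.0, -0.5, -2.4]
opening: 0.0518
gripper_force: 30.0
```

Request:
apply_moves(steps=[[[0, 0, 1], 0], [[0, 0, 2], 0], [[0, 0, 3], 0], [[0, 0, 4], 0], [[0, 0, 4], 0], [[0, 0, 4], 0]])

```text
clock: 9.4
ee_pos: [0.5062, -0.1675, 0.1211]
ee_rot: [-0.0, 0.104, 0.995, 0.0]
wrist_force: [0.2, -0.4, -3.0]
opening: 0.0519
gripper_force: 30.0
```

Request:
apply_moves(steps=[[[0, 0, 1], 0], [[0, 0, 2], 0], [[0, 0, 3], 0], [[0, 0, 3], 0], [[0, 0, 3], 0]])

```text
clock: 9.9
ee_pos: [0.5062, -0.1675, 0.118]
ee_rot: [-0.0, 0.104, 0.995, 0.0]
wrist_force: [-0.1, 0.1, -2.7]
opening: 0.0517
gripper_force: 30.0
```

Request:
apply_moves(steps=[[[0, 0, 0.5], 0], [[0, 0, 1], 0], [[0, 0, 1.5], 0], [[0, 0, 2], 0], [[0, 0, 2.5], 0], [[0, 0, 2.5], 0], [[0, 0, 2.5], 0]])

```text
clock: 10.6
ee_pos: [0.5064, -0.1675, 0.1159]
ee_rot: [0.0, 0.104, 0.995, 0.0]
wrist_force: [-1.2, 1.1, 1.9]
opening: 0.0519
gripper_force: 30.0
```

Request:
apply_moves(steps=[[[0, 0, 0.5], 0], [[0, 0, 1], 0], [[0, 0, 1.5], 0], [[0, 0, 2], 0], [[0, 0, 2], 0], [[0, 0, 2], 0]])

```text
clock: 11.2
ee_pos: [0.5064, -0.1675, 0.1137]
ee_rot: [0.0, 0.104, 0.995, -0.0]
wrist_force: [-1.1, 0.9, 4.2]
opening: 0.0517
gripper_force: 30.0
```

Request:
apply_moves(steps=[[[0, 0, 0], -1], [[0, 0, 0], -2], [[0, 0, 0], -3], [[0, 0, 0], -4], [[0, 0, 0], -5], [[0, 0, 0], -6], [[0, 0, 0], -6]])

```text
clock: 11.9
ee_pos: [0.5073, -0.1676, 0.114]
ee_rot: [0.001, 0.052, 0.999, -0.0]
wrist_force: [3.2, -1.1, 3.5]
opening: 0.0518
gripper_force: 30.0
```

Request:
apply_moves(steps=[[[0, 0, 0], -1], [[0, 0, 0], -2], [[0, 0, 0], -3], [[0, 0, 0], -4], [[0, 0, 0], -4]])

```text
clock: 12.4
ee_pos: [0.5053, -0.1671, 0.1128]
ee_rot: [-0.001, 0.017, 1.0, 0.0]
wrist_force: [2.4, 0.4, -4.2]
opening: 0.0516
gripper_force: 30.0
```

Request:
apply_moves(steps=[[[0, 0, 1], -1], [[0, 0, 2], -1], [[0, 0, 3], -1], [[0, 0, 3], -1], [[0, 0, 3], -1]])

```text
clock: 12.9
ee_pos: [0.5057, -0.1675, 0.1102]
ee_rot: [-0.001, 0.009, 1.0, 0.0]
wrist_force: [1.2, 0.1, -4.5]
opening: 0.0519
gripper_force: 30.0
```

Request:
apply_moves(steps=[[[0, 0, 1], 0], [[0, 0, 2], 0], [[0, 0, 3], 0], [[0, 0, 4], 0], [[0, 0, 4], 0], [[0, 0, 4], 0]])

```text
clock: 13.5
ee_pos: [0.5061, -0.1675, 0.1065]
ee_rot: [-0.0, 0.009, 1.0, 0.0]
wrist_force: [0.6, -0.1, -3.0]
opening: 0.052
gripper_force: 30.0
```

Request:
apply_moves(steps=[[[0, 0, 0.5], 0], [[0, 0, 1], 0], [[0, 0, 1.5], 0], [[0, 0, 2], 0], [[0, 0, 2.5], 0], [[0, 0, 3], 0], [[0, 0, 3], 0], [[0, 0, 3], 0]])

```text
clock: 14.3
ee_pos: [0.5063, -0.1675, 0.1036]
ee_rot: [0.0, 0.009, 1.0, 0.0]
wrist_force: [0.8, -0.3, -3.0]
opening: 0.0518
gripper_force: 30.0
```

Request:
apply_moves(steps=[[[0, 0, 0.5], 0], [[0, 0, 1], 0], [[0, 0, 1.5], 0], [[0, 0, 2], 0], [[0, 0, 2], 0], [[0, 0, 2], 0]])

```text
clock: 14.9
ee_pos: [0.5064, -0.1675, 0.1018]
ee_rot: [0.0, 0.009, 1.0, -0.0]
wrist_force: [-1.7, 0.2, 3.1]
opening: 0.0521
gripper_force: 30.0
```

Request:
apply_moves(steps=[[[0, 0, 0.5], 0], [[0, 0, 0.5], 0], [[0, 0, 0], 0], [[0, 0, -0.5], 0], [[0, 0, -0.8], 0], [[0, 0, -0.8], 0]])

```text
clock: 15.5
ee_pos: [0.5063, -0.1675, 0.1024]
ee_rot: [0.0, 0.009, 1.0, -0.0]
wrist_force: [-0.7, 0.6, 2.0]
opening: 0.0519
gripper_force: 30.0
```

Request:
apply_moves(steps=[[[0, 0, 0], 0], [[0, 0, 0], 0], [[0, 0, 0], 0], [[0, 0, 0], 0], [[0, 0, 0], 0], [[0, 0, 0], 0], [[0, 0, 0], 0], [[0, 0, 0], 0]], grip=1)

```text
clock: 16.3
ee_pos: [0.5063, -0.1675, 0.1024]
ee_rot: [0.0, 0.009, 1.0, 0.0]
wrist_force: [0.2, -0.4, 0.8]
opening: 0.0921
gripper_force: 0.0
```

Request:
apply_moves(steps=[[[0, 0, -5], 0], [[0, 0, -15], 0], [[0, 0, -35], 0], [[0, 0, -70], 0], [[0, 0, -110], 0], [[-40, 0, -110], 0], [[-80, 0, -110], 0], [[-80, 0, -110], 0], [[-80, 0, -110], 0]])

```text
clock: 17.2
ee_pos: [0.5861, -0.1687, 0.2124]
ee_rot: [-0.0, 0.008, 1.0, -0.0]
wrist_force: [-0.2, 0.0, -0.6]
opening: 0.092
gripper_force: 0.0
```

```bash
python3 - <<'E'
from h import *
s=manip.get_state(); print(s['clock'])
p,d,K,E=grab('wrist'); save(p,'w5.png'); C=cloud(d,K,E); h=cv2.cvtColor(p,cv2.COLOR_RGB2HSV)
near=np.hypot(C[...,0]-.504,C[...,1]+.167)<.04
m=near&(C[...,2]>.126)&(C[...,2]<.14)&(h[...,0]>15)&(h[...,0]<30)&(h[...,1]>100); q=C[m]
print(len(q),np.median(q[:,2]),q[:,2].std(),cv2.minAreaRect((q[:,:2]*1000).astype(np.float32)))
t=near&(C[...,2]>.1405)&(C[...,2]<.15); print('tip',cv2.minEnclosingCircle(C[t][:,:2].astype(np.float32)),np.median(C[t][:,2]))
E
```

```text
17.2
1737 0.13390103352836782 0.0013229312625464907 ((503.865966796875, -168.68783569335938), (52.16278839111328, 51.242088317871094), 89.57300567626953)
tip ((0.5041245818138123, -0.16799196600914001), 0.009347460232675076) 0.14286295492238757
```

View pics/w5.png

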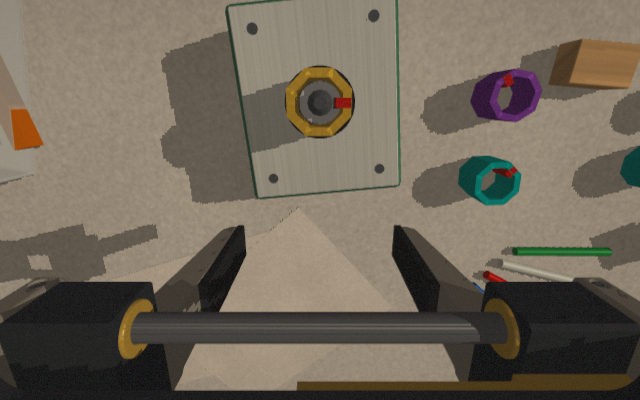

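The collar is at (320,102), seated on the shoulder with its tab in the keyway. Its top measures 134 mm, which is 44 mm above the shoulder, and it is centred within 1 mm of the spindle. The gripper is clear, so I'm handing the job in.

```bash
python3 -c "
from station import manip
print(manip.close_job())"
```

```text
the job is handed in; nothing more can be done
None
```

The brass collar is fully home on the spindle's shoulder with its tab in the keyway and released. The other objects were never touched, and I handed the job in at about 17 s; no verdict came back.

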